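Book out a bottle of cleaner and open its push-and-turn safety cap

ROBOT

A 6-joint arm with a two-finger parallel gripper is mounted at the origin on the work surface. World frame = base frame: x ahead of the robot, y to its left, z up, the work surface at z = 0. Lengths are in mm, angles in degrees, forces in N, time in s.
With the tool pointing down it reaches from about 325 to 925 mm from the base axis. Payload 3.1 kg.
Tool frame: the origin (TCP) lies at the very end of the fingers, on their centre line; the grasp point (between the pads) lies grasp_offset behind it (grasp_offset is the distance from the TCP to the grasp point, in mm); z points along the fingers, x is the direction in which the jaws open and shut, and the axes are right-handed (so a half turn about z gives the same grasp; the last joint's range is limited). The gripper opens to 85 mm and grips with 20 to 120 N. Pads are 22 mm wide; open, the fingers measure 114 mm over their backs; the gripper's body (76 mm by 85 mm) begins 54 mm behind the grasp point. The pads swing forward as they close: fully open they stand 13 mm farther back than shut.
Start: joints at [59.92, 12.427, 92.441, -0, 75.132, -6.429], TCP at [250.718, 572.52, 231.3] pointing down, gripper open.
Joint ranges: [-157.48, 157.48], [-44.54, 120.13], [17.64, 146.25], [-64.5, 244.5], [7.68, 150.69], [-147.95, 147.95]. Speed limits (degrees/s): [159.86, 159.86, 180, 180, 180, 180].

INTERFACE

Orientations are given as [roll, pitch, yaw] about the fixed x, y, z axes, in that order (R = Rz(yaw) Ry(pitch) Rx(roll)).
In Python, from station import * gives the robot as it stands. Calls block until the motion is done:
- goto(position, orientation): joint-space move of the TCP to a pose.
- move_l(position, attitude=None, speed=150): straight line of the TCP; attitude=None keeps the orientation; speed is the mean speed in mm/s.
- move_j(angles): joint-space move.
- grip(opening, squeeze=None): finger opening in mm; squeeze is the grip in N (None keeps the last); returns when the fingers have stopped.
- wait(seconds).
- solve_ik(position, orientation): joint angles nearest the present ones, or None.
- get_obs(): the state.
- get_image(name): name is "scene" or "side" or "wrist"; returns the picture (480x640x3 uint8, red, green, blue); there is no depth.
- get_calibration(name): a dict with "fx", "fy", "cx", "cy" (pixels), "R" (3x3) and "t" (3): a world point X has camera coordinates R X + t; the wrist camera has in their place "mount" (4x4, takes a point from camera to tool coordinates, whose origin is the TCP and whose axes are the tool frame's). Camera axes: x right, y down, z forward; pixel columns grow to the right and rows downward; lengths in mm; the calibration is good to about 2 mm. A picture is of the moment at which its call begins: read the wrist's pose just before it. get_calibration takes no time and is no camera call.
A pose or a line that the arm cannot do raises Unreachable and nothing moves.
- sign_off(): hands the job in, once; it reports no verdict.
Trained networks look in the newest picture that a camera, given by its name, has taken for a name from the list of things; names that differ only in an ending like _2 or _b are one class to them, and where a whole thing is asked for, a point or a joint stands for the part that bears it (a point fixed in the world has none). Each returns a list of dicts, best first, with "score" (0 to 1); they miss things now and then, are a little off and sometimes report something else, mostly with a low value. They report only what shows in the picture. A call takes as long as a camera call. They do not tell look-alikes from the thing itself.
- spot_in(name, camera): "extent" ([centre column, centre row, width, height] in pixels, round what is visible of it).
- regions_of(name, camera): "region" (480x640 bool, what is visible of it) and "extent" ([centre column, centre row, width, height] in pixels, round what is visible of it).
The state is a dict: "t": time; "joint_pos": joint angles; "qvel": joint speeds; "effort": joint torques, N m; "tcp_pos": TCP position; "ee_rot": TCP orientation; "wrist_force": force on the tool from outside, world axes, zero at the start; "moment": the same for the moment, N m; "grip_width": finger opening in mm.
Only numpy, scipy, OpenCV 4.12 (cv2) and the standard library are available. Lean on these libraries where they do the work, as an engineer would, in place of code of your own. Each camera call takes 0.05 s, during which the arm holds its last target.

TASK

Book out the amber bottle of cleaner before opening it: take the stick scanner from its stand, hold its downward window steady about 6 cm straight above the middle of the barcode on the grey stock card for a full second, and stand the scanner back in its stand. Then open the bottle's push-and-turn safety cap: press the cap down about 7 mm against its spring, turn it a good fifth of a turn anticlockwise (seen from above) while it is down, and lift it off. Finish while still gripping the cap, holding it still and upright over the bottle, about 6 cm clear of the mouth, and leave everything else on the desk where it is.

Things in the scene. Friction and masses are not known exactly. Their poses are not given: they have to be found in the camera images.
- scanner_center (a point): centre, half-way up, of the stick scanner: an upright bar 125 tall, standing window-down in its stand. Its head (lowest 40) is black, 44 x 34 (its x, y); above it the grey grip is 36 (x) x 28 (y) and runs from 40 to 125 above the window. Grip it across its y (28 wide), best about 98 above the window. Loose, about 130 g. z points up, x along the wider side
- scanner_window (a point): middle of the scanner's window, the flat underside of its head, on its long axis 62.5 below scanner_center. The scanner reads along its own -z, straight out of the window
- stand_floor (a point): middle of the inner floor (6 above the desk) of the scanner's stand, a grey open-topped pocket fixed to the desk: inside 64 (x) x 54 (y), 30 deep, walls 6 thick with the rim 36 above the desk, on a foot 96 x 90. Its x is the pocket's long side. The scanner stands in it with about 10 of play on every side, its x roughly along the pocket's x; it is home again when standing upright on this floor
- barcode (a point): middle of the printed barcode (about 32 x 58, bars side by side along its y) on a flat grey stock card 75 x 105 x 5 fixed to the desk; z points up out of the card. It reads when the scanner's line of sight passes within 12 of this point in the card's plane with the window 35 to 100 away
- bottle: amber bottle, 72 across, fixed upright in a steel desk holder (foot 110 x 110 x 12, round collar 82 across up to 34); neither turns nor lifts. Origin: on its axis at the desk's surface, z up. Shoulder at 97 above the desk; the neck above it is 28 across with two lugs that hold the cap
- bottle_mouth (a point): on the bottle's axis, 135 above the desk: top of the white sprung stopper in the neck, on which the cap's inside rests (the neck's own rim is 9.5 lower)
- cap_center (a point): centre, half-way up, of the white ribbed round safety cap: diameter 52, 40 tall, 35 g, upright on the bottle, underside 111 and top 151 above the desk; z up its axis. Upper 16 solid and best to grip, lower 24 a hollow skirt. At the start it is locked with its x along the bottle's x: it cannot be pulled up, turns at most 5 degrees, and clockwise it is always blocked. Loose once off
- stopper (a joint): how far the cap has pushed the sprung stopper down, m: 0 locked, over 0.005 it can turn, 0.007 is right, bottoms at 0.010. It pushes back with 4 N at first, 11 N at 0.007, 14 N at 0.010. Kept down, the cap turns anticlockwise seen from above: past 38 degrees it is over its catch, from 51 to 88 (70 is right) it lifts straight off, at 89 it meets a stop
- adapter: dark steel turned adapter ring with a stepped outline, diameter 60, 45 tall, standing on its flange; bystander, leave alone. Origin: centre of its underside
- shaft: small stepped aluminium turned part, diameter 44, 55 tall, standing; bystander, leave alone. Origin: centre of its underside
- small_bottle: slim white bottle with an ordinary small screw cap, diameter 40, 85 tall; bystander, leave alone. Origin: centre of its underside
- mug: white mug, diameter 80, 90 tall, with a handle; bystander, leave alone. Origin: centre of its underside
- calculator: grey pocket calculator lying flat, 130 x 70 x 14; bystander, leave alone. Origin: centre of its underside
- caliper: digital calliper lying flat, 220 long, 11 thick; bystander, leave alone. Origin: middle of its beam, underside
- notebook: thick green notebook lying flat, 150 x 210 x 18; bystander, leave alone. Origin: centre of its underside
Mind the look-alikes: they are no part of the job. What is shaped like the part that bears cap_center but blue or yellow is not meant.

How it is judged:
By the outcome, as a careful person would: the job done as asked, in the order asked, and still so for the second after the job is handed in, while the arm keeps its last pose, push and grip.
It also fails if it takes over 64 s, if anything falls off the work surface, if the arm or the gripper's body presses on something with over 40 N, if the wrist force passes 120 N, or if a joint passes its speed limit or range.

## Working session

There is one attempt and no reset: what is moved stays moved. The work goes in short steps, each a Python script; the robot and the scene stay as the last script left them, time stands still between calls to the robot, and variables do not carry over. Pictures are saved under pics/ and viewed, and the job is handed in when it is done.

```bash
ls; mkdir -p pics
python3 - <<'E'
from station import *
import cv2
o=get_obs(); print({k:o[k] for k in o})
for c in ["scene","side","wrist"]:
    im=get_image(c); cv2.imwrite(f"pics/{c}0.png",im[:,:,::-1]); print(c,get_calibration(c))
    for n in ["scanner_center","cap_center","bottle","barcode","stand_floor"]:
        try: print(n,[(round(d["score"],2),[round(float(v)) for v in d["extent"]]) for d in spot_in(n,c)][:4])
        except Exception as e: print(n,repr(e))
print(get_obs()["t"])
E
```

```text
pics
{'t': 0.0, 'joint_pos': array([ 5.99205515e+01,  1.24770699e+01,  9.25288437e+01, -1.52244052e-03,
        7.51294322e+01, -6.42833837e+00]), 'qvel': array([ 0.0336776 ,  0.01380344, -0.07710625, -0.00566663, -0.02391559,
       -0.03152571]), 'effort': array([ 7.10564054e-04, -3.96841693e+01, -3.03857732e+01,  2.43510675e-05,
        9.75494360e-03, -7.00445440e-06]), 'tcp_pos': array([250.30774712, 571.80981085, 229.96153253]), 'ee_rot': array([-1.79986308e+02,  1.34659499e-01,  6.63492984e+01]), 'wrist_force': array([ 0.17124433, -0.36358367, -0.38975603]), 'moment': array([-0.01762804, -0.04319034,  0.03472368]), 'grip_width': 85.14003722722296}
scene {'fx': 573.8049382411109, 'fy': 573.8049382411109, 'cx': 309.9370940547459, 'cy': 234.6191839195567, 'R': array([[ 0.65392064,  0.75654822,  0.00475239],
       [ 0.46048548, -0.39301981, -0.79591994],
       [-0.60028403,  0.52265689, -0.60538323]]), 't': array([-351.80087569, -182.92970633, 1546.8059153 ])}
scanner_center [(0.6, [386, 203, 25, 55]), (0.16, [471, 225, 41, 51])]
cap_center [(0.94, [251, 264, 25, 26]), (0.86, [1
[... 755 characters left out ...]
2, 63]), (0.22, [228, 292, 67, 48]), (0.21, [311, 197, 19, 20])]
barcode [(0.97, [302, 265, 45, 39]), (0.38, [262, 168, 42, 40])]
stand_floor [(0.9, [251, 223, 45, 34])]
wrist {'fx': 391.7513123333923, 'fy': 391.7513123333923, 'cx': 323.4165891017656, 'cy': 238.88721804706714, 'mount': array([[ 9.99999836e-01, -4.39747818e-04,  3.65903032e-04,
        -3.44130133e-01],
       [ 2.98559938e-04,  9.46775236e-01,  3.21895268e-01,
        -8.38226155e+01],
       [-4.87980671e-04, -3.21895106e-01,  9.46775212e-01,
        -1.41550770e+02],
       [ 0.00000000e+00,  0.00000000e+00,  0.00000000e+00,
         1.00000000e+00]])}
scanner_center []
cap_center []
bottle []
barcode []
stand_floor []
0.9
```

View pics/scene0.png

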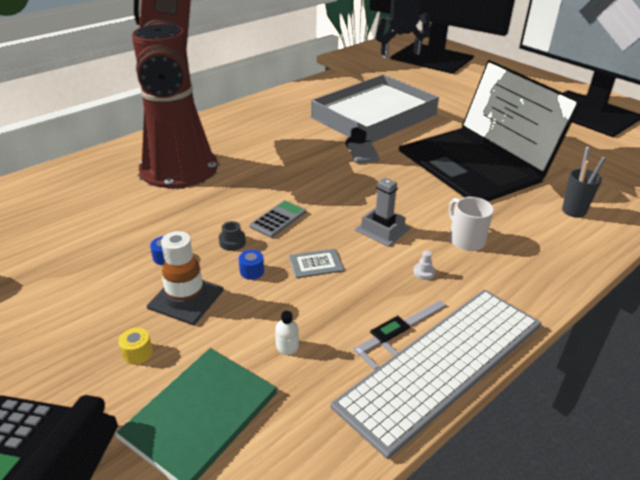

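View pics/side0.png

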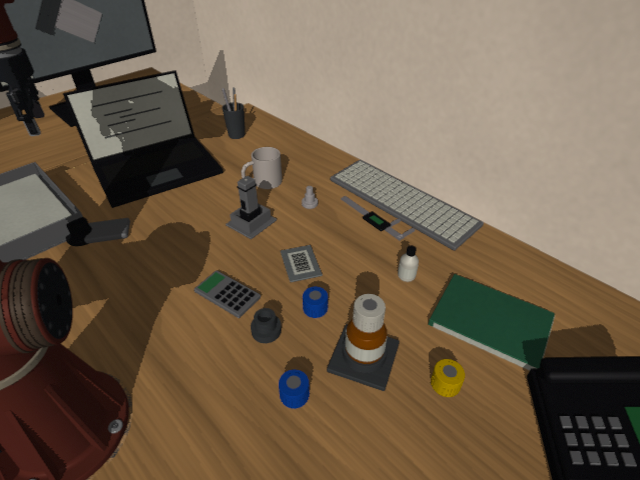

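View pics/wrist0.png

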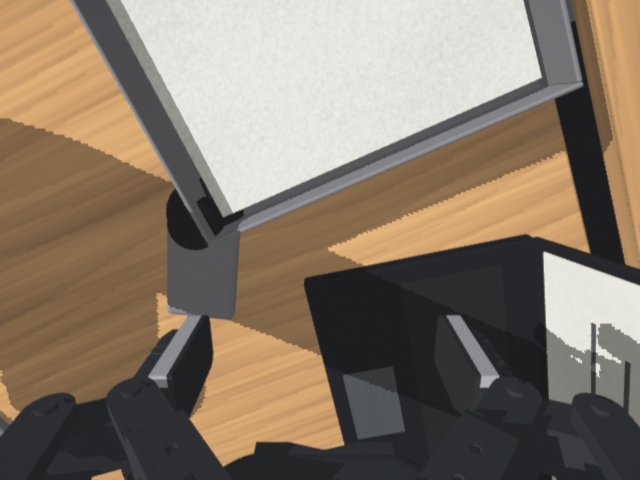

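The white ribbed cap on the amber bottle, at scene (176,248) and side (368,311), is the one meant. The blue ones at scene (160,250) and (251,264) and the yellow one at (135,345) are look-alikes. The scanner is at scene (386,203) and side (253,200), and the card at scene (317,263) and side (301,263). Next I triangulate and confirm with crops.

```bash
cat > h.py <<'E'
from station import *
import numpy as np, cv2
from scipy.spatial.transform import Rotation as Ro
def P(c,X,pose=None):
    K=get_calibration(c); X=np.atleast_2d(X).astype(float)
    if c=="wrist":
        p,rot=pose; M=np.array(K["mount"]); Rw=Ro.from_euler('xyz',rot,degrees=True).as_matrix()
        Xt=(X-p)@Rw; C=(Xt-M[:3,3])@M[:3,:3]
    else: C=X@np.array(K["R"]).T+np.array(K["t"])
    return np.c_[K["fx"]*C[:,0]/C[:,2]+K["cx"],K["fy"]*C[:,1]/C[:,2]+K["cy"]]
def ray(c,px,pose=None):
    K=get_calibration(c); d=np.array([(px[0]-K["cx"])/K["fx"],(px[1]-K["cy"])/K["fy"],1.])
    if c=="wrist":
        p,rot=pose; M=np.array(K["mount"]); Rw=Ro.from_euler('xyz',rot,degrees=True).as_matrix()
        return Rw@M[:3,3]+p, Rw@(M[:3,:3]@d)
    R=np.array(K["R"]); return -R.T@np.array(K["t"]), R.T@d
def atz(c,px,z,pose=None):
    o,d=ray(c,px,pose); return o+d*(z-o[2])/d[2]
def tri(obs):
    A=np.zeros((3,3));b=np.zeros(3)
    for o,d in obs:
        d=d/np.linalg.norm(d);Q=np.eye(3)-np.outer(d,d);A+=Q;b+=Q@o
    return np.linalg.solve(A,b)
def pose():
    o=get_obs(); return np.array(o["tcp_pos"]),np.array(o["ee_rot"])
E
python3 - <<'E'
from h import *
s=cv2.imread("pics/scene0.png"); d=cv2.imread("pics/side0.png")
def crop(im,x,y,r=40): return cv2.resize(im[y-r:y+r,x-r:x+r],(390,390),interpolation=cv2.INTER_CUBIC)
cv2.imwrite("pics/crop1.png",np.hstack([crop(s,385,212),crop(d,252,207)]))
cv2.imwrite("pics/crop2.png",np.hstack([crop(s,180,270),crop(d,365,335,45)]))
for n,a,b in [("scanner",(386,203),(253,200)),("cap",(176,248),(368,311)),("card",(317,263),(301,263))]:
    print(n,tri([ray("scene",a),ray("side",b)]).round())
print(atz("scene",(317,263),5),atz("side",(301,263),5))
E
```

```text
scanner [556. 204.  75.]
cap [ 457. -255.  131.]
card [542.  15.  -1.]
[547.22015902  11.86145476   5.        ] [537.36370831   8.16586066   5.        ]
```

View pics/crop1.png

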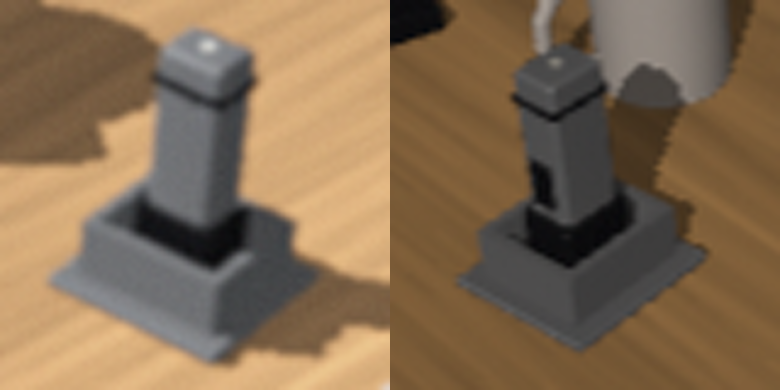

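View pics/crop2.png

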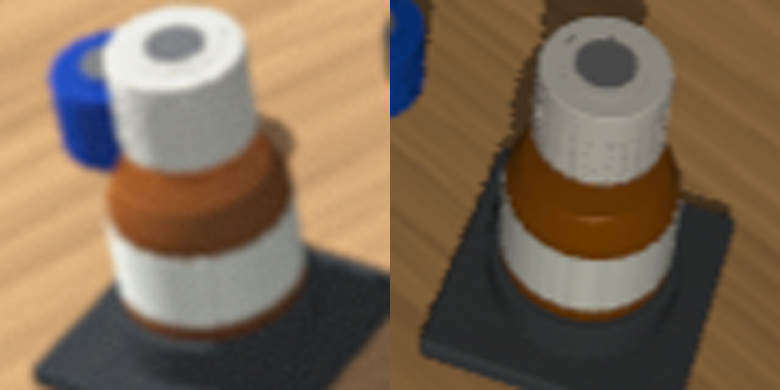

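Run:
```python
from h import *
f=lambda p,o,k:(o[0]+p[0]*k/390-.5,o[1]+p[1]*k/390-.5)
for c,o,k,ps in [("scene",(345,172),80,[(50,280),(215,360),(320,270)]),("side",(212,167),80,[(70,280),(190,350),(318,255)])]:
    L=[atz(c,f(p,o,k),3) for p in ps]
    for a,b in zip(L,L[1:]): v=b-a; print(c,a.round(),np.hypot(*v[:2]).round(),np.degrees(np.arctan2(v[1],v[0])).round(1))
    print(((L[0]+L[2])/2).round())
K=None
j=None
for yaw in range(-180,180,30):
    q=solve_ik([556,204,300],[180,0,yaw]); print(yaw,None if q is None else np.round(q))
```

```text
scene [511. 160.   3.] 94.0 8.9
scene [603. 175.   3.] 90.0 99.5
[549. 212.   3.]
side [497. 247.   3.] 88.0 -82.7
side [508. 159.   3.] 96.0 8.3
[550. 210.   3.]
-180 None
-150 None
-120 [ 13.   6.  93.   0.  82. 133.]
-90 [ 13.   6.  93.   0.  82. 103.]
-60 [13.  6. 93. -0. 82. 73.]
-30 [13.  6. 93. -0. 82. 43.]
0 [13.  6. 93. -0. 82. 13.]
30 [ 13.   6.  93.  -0.  82. -17.]
60 [ 13.   6.  93.  -0.  82. -47.]
90 [ 13.   6.  93.  -0.  82. -77.]
120 [  13.    6.   93.    0.   82. -107.]
150 [  13.    6.   93.    0.   82. -137.]
```

Run:
```python
from h import *
goto([540,205,310],[180,0,98.5]); p=pose(); print(p)
im=get_image("wrist"); cv2.imwrite("pics/w1.png",im[:,:,::-1])
np.save("w1.npy",np.r_[p[0],p[1]])
for n in ["scanner_center","stand_floor"]: print(n,[(round(d["score"],2),np.round(d["extent"])) for d in spot_in(n,"wrist")][:3])
print(get_obs()["t"])
goto([520,15,230],[180,0,98.5]); p=pose(); print(p)
im=get_image("wrist"); cv2.imwrite("pics/w2.png",im[:,:,::-1])
np.save("w2.npy",np.r_[p[0],p[1]])
for n in ["barcode"]: print(n,[(round(d["score"],2),np.round(d["extent"])) for d in spot_in(n,"wrist")][:3])
print(get_obs()["t"])
```

```text
(array([539.66526294, 205.67730402, 309.77890131]), array([-1.79976954e+02, -2.25551946e-02,  9.85398429e+01]))
scanner_center [(0.57, array([330., 209.,  33.,  71.]))]
stand_floor [(0.88, array([328., 190.,  82.,  80.]))]
2.7833
(array([520.71110604,  15.70693922, 230.79142718]), array([ 1.79900419e+02, -2.89914748e-02,  9.85089124e+01]))
barcode [(0.74, array([320., 216., 125., 112.])), (0.65, array([ 59.,  81., 118., 162.]))]
3.725
```

View pics/w1.png

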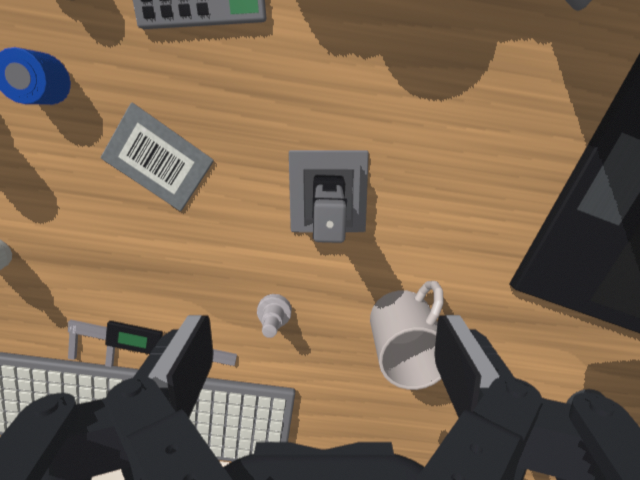

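View pics/w2.png

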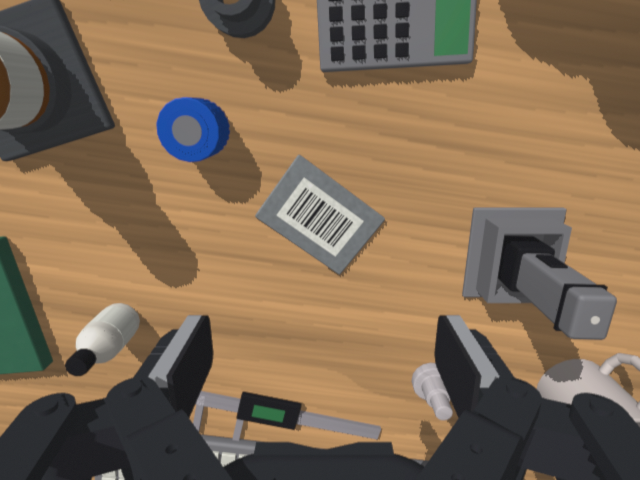

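Run:
```python
from h import *
a=cv2.imread("pics/w1.png");b=cv2.imread("pics/w2.png")
cv2.imwrite("pics/crop3.png",np.hstack([cv2.resize(a[140:250,275:385],(396,396),interpolation=2),cv2.resize(b[150:282,254:386],(396,396),interpolation=2)]))
w1=np.load("w1.npy");p=(w1[:3],w1[3:])
w2=np.load("w2.npy");p2=(w2[:3],w2[3:])
C=[atz("wrist",x,3,p) for x in [(289,152),(369,152),(369,232),(290,232)]]
for c in C: print("foot",c.round(1))
print(np.mean(C,0))
print("card",atz("wrist",(320.5,215.5),5,p2),[atz("wrist",x,5,p2).round() for x in [(300,156),(385,220),(340,274),(256,215)]])
print("card from w1",atz("wrist",(157,157.5),5,p))
print("scanner top", atz("wrist",(330,224),131,p))
```

```text
foot [511.1 162.7   3. ]
foot [497.8 251.6   3. ]
foot [590.6 269.1   3. ]
foot [604.7 175.2   3. ]
[551.04299576 214.63533133   3.        ]
card [538.41122055  15.87143981   5.        ] [array([485., -11.,   5.]), array([534.,  79.,   5.]), array([597.,  45.,   5.]), array([547., -46.,   5.])]
card from w1 [538.86732347  16.81738399   5.        ]
scanner top [550.2937269  213.29116555 131.        ]
```

View pics/crop3.png

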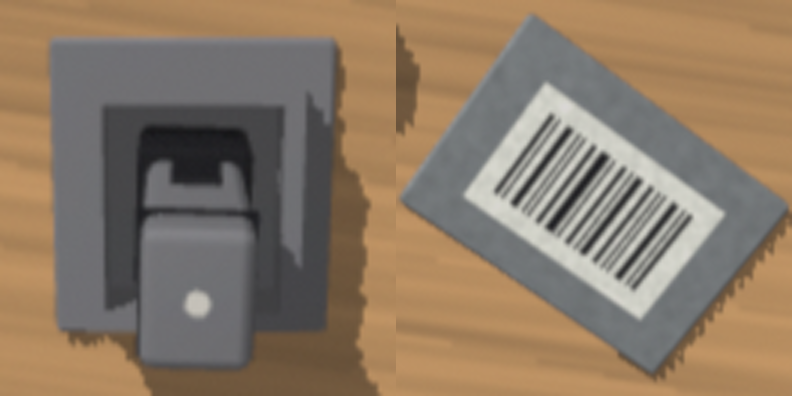

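Run:
```python
from h import *
w1=np.load("w1.npy");p=(w1[:3],w1[3:])
w2=np.load("w2.npy");p2=(w2[:3],w2[3:])
f=lambda p,o,k:(o[0]+p[0]*k/390-.5,o[1]+p[1]*k/390-.5)
A=f((208,46),(345,172),80);B=f((165,63),(212,167),80);W=(329.3,224)
print(tri([ray("scene",A),ray("side",B),ray("wrist",W,p)]),tri([ray("scene",A),ray("side",B)]))
for c,x,pp in [("scene",A,0),("side",B,0),("wrist",W,p)]: print(c,atz(c,x,131,pp))
print(atz("wrist",(319,217.2),5,p2), atz("wrist",(275+0,140),5,p))
# scanner dot in w2
print(atz("wrist",(594.5,320),131,p2))
```

```text
[549.75743146 212.13432522 129.8626031 ] [549.19353051 211.51841633 129.95612545]
scene [550.04759316 210.67314994 131.        ]
side [548.15129652 209.70505228 131.        ]
wrist [550.3821325  212.70087998 131.        ]
[540.32010264  14.67776689   5.        ] [500.18388809 145.88464019   5.        ]
[550.48755266 212.4955235  131.        ]
```

```bash
python3 - <<'E'
from h import *
import station
print([x for x in dir(station) if not x.startswith('_')])
go=station.grasp_offset; print(go)
goto([550,212,240],[180,0,98.5])
z=104-go
move_l([550,212,z],speed=150); print(pose())
im=get_image("wrist"); cv2.imwrite("pics/w3.png",im[:,:,::-1])
grip(20,60); o=get_obs(); print(o["grip_width"],o["wrist_force"],o["moment"],o["tcp_pos"],o["t"])
im=get_image("wrist"); cv2.imwrite("pics/w4.png",im[:,:,::-1])
im=get_image("side"); cv2.imwrite("pics/s4.png",im[150:260,200:310,::-1])
E
python3 - <<'E'
import cv2,numpy as np
a=[cv2.resize(cv2.imread(f"pics/{n}.png"),(400,300)) for n in("w3","w4")]
b=cv2.resize(cv2.imread("pics/s4.png"),(300,300)); cv2.imwrite("pics/c4.png",np.vstack([np.hstack(a),np.pad(b,((0,0),(0,500),(0,0)))]))
E
```

```text
['Unreachable', 'get_calibration', 'get_image', 'get_obs', 'goto', 'grasp_offset', 'grip', 'move_j', 'move_l', 'regions_of', 'sign_off', 'solve_ik', 'spot_in', 'wait']
18.700000000000003
(array([551.09423146, 212.10736859,  86.51429725]), array([ 1.79866541e+02, -1.29016372e-02,  9.84877910e+01]))
27.565381280393765 [-0.71856579  0.59024757  1.73135364] [ 0.06542749 -0.01450257  0.03258542] [550.31092183 212.14314206  85.69268803] 6.3417
```

View pics/c4.png

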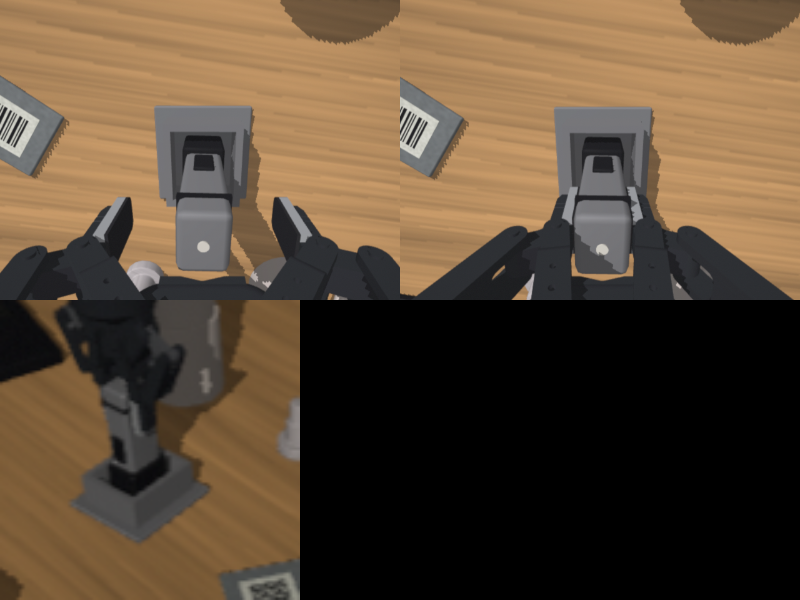

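Run:
```python
from h import *
move_l([550,212,190],speed=120); 
o=get_obs(); print(o["grip_width"],o["wrist_force"],o["t"])
move_l([540,15,190],speed=200)
move_l([540,15,145],speed=100)
p=pose();print(p,get_obs()["t"])
for c in ["wrist","scene","side"]:
    im=get_image(c); cv2.imwrite(f"pics/{c}5.png",im[:,:,::-1])
np.save("w5.npy",np.r_[p[0],p[1]])
a=cv2.imread("pics/wrist5.png");
s=cv2.imread("pics/scene5.png")[190:300,262:372];d=cv2.imread("pics/side5.png")[180:290,247:357]
cv2.imwrite("pics/c5.png",np.hstack([cv2.resize(a,(533,400)),np.vstack([cv2.resize(s,(200,200),interpolation=2),cv2.resize(d,(200,200),interpolation=2)])]))
```

```text
27.53052010348298 [-0.03166045  0.28898939 -2.90806133] 7.4667
(array([540.04231094,  15.30958834, 144.86651282]), array([-1.79983641e+02, -6.29656463e-03,  9.85308013e+01])) 9.2
```

View pics/c5.png

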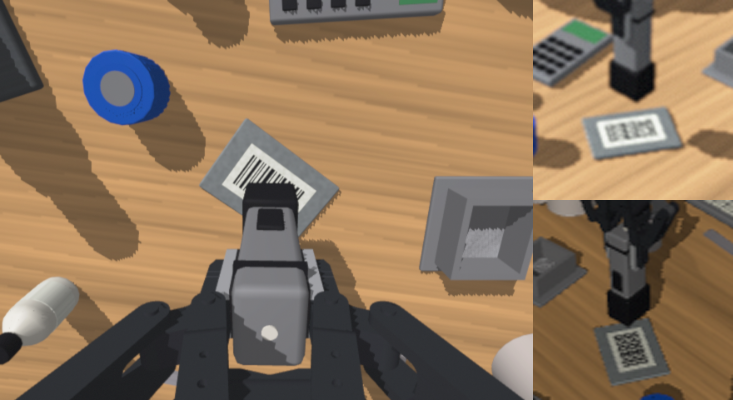

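View pics/side5.png

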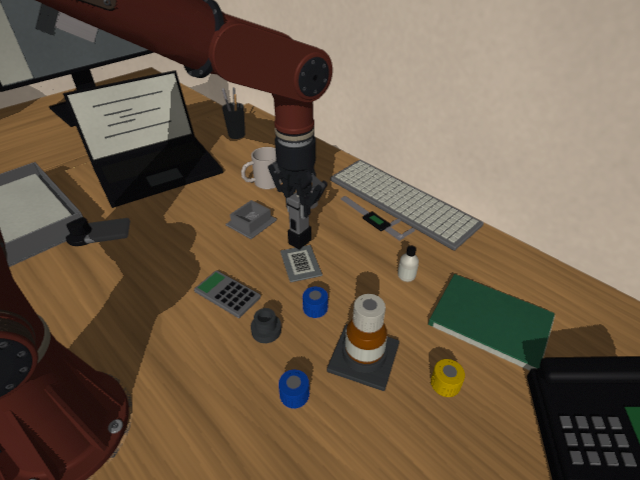

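View pics/scene5.png

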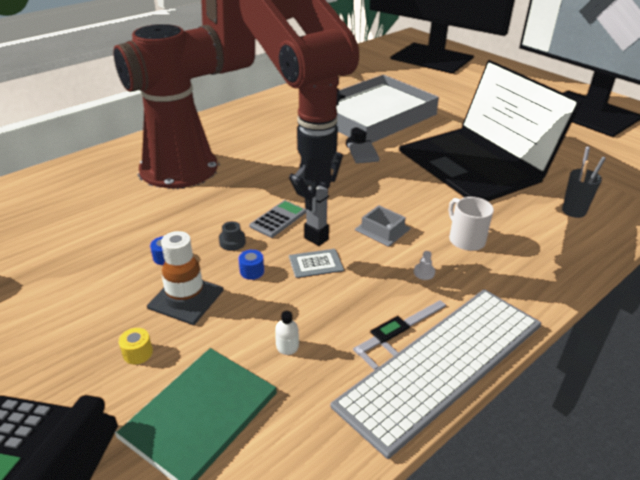

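Run:
```python
from h import *
R=Ro.from_euler('z',8.5,degrees=True).as_matrix()
out=[]
for c,(x,y) in [("scene",(262,190)),("side",(247,180))]:
    im=cv2.imread(f"pics/{c}5.png")[y:y+110,x:x+110]; im=cv2.resize(im,(396,396),interpolation=2)
    H=[R@np.array([sx*22,sy*17,z])+[540,15,0] for z in (65,105) for sx,sy in((-1,-1),(1,-1),(1,1),(-1,1))]
    pts=[(q-[x,y]+.5)*3.6 for q in np.r_[P(c,H),P(c,[[540,15,5]])]]
    for i in range(9): cv2.circle(im,tuple(int(v) for v in pts[i]),3,(0,0,255) if i<8 else (0,255,0),-1)
    out.append(im)
cv2.imwrite("pics/c6.png",np.hstack(out))
```

```text
(no output)
```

View pics/c6.png

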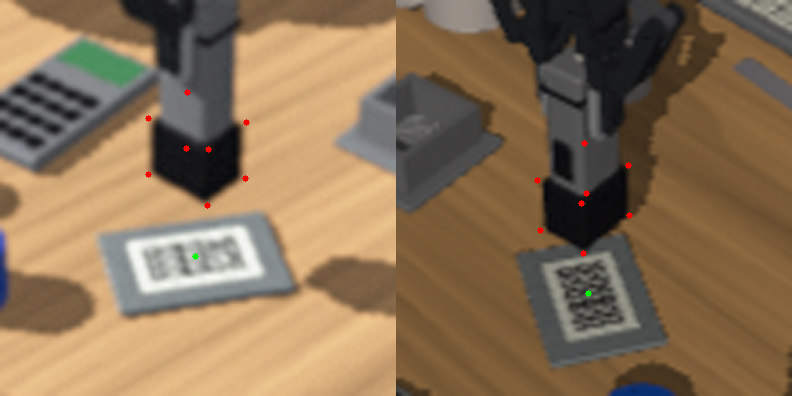

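Run:
```python
from h import *
wait(1.5); print(pose()[0])
move_l([540,15,190],speed=120)
move_l([550,212,190],speed=200)
move_l([550,212,100],speed=120)
o=get_obs();print(o["tcp_pos"],o["wrist_force"])
move_l([550,212,86.5],speed=25)
o=get_obs();print(o["tcp_pos"],o["wrist_force"])
wait(.2)
grip(60); o=get_obs(); print(o["grip_width"],o["wrist_force"],o["t"])
move_l([550,212,230],speed=150)
p=pose()
im=get_image("wrist"); cv2.imwrite("pics/w7.png",im[:,:,::-1])
im=get_image("side"); cv2.imwrite("pics/s7.png",cv2.resize(im[150:260,200:310,::-1],(480,480)))
cv2.imwrite("pics/c7.png",cv2.resize(np.hstack([cv2.imread("pics/w7.png"),cv2.imread("pics/s7.png")]),(800,343)))
print(get_obs()["t"])
```

```text
[540.00957496  14.98506006 145.00241825]
[550.81260713 212.1220292  100.853941  ] [ 0.39782057  0.46968511 -0.65808674]
[549.93608454 212.00221037  86.35464195] [-0.16474334 -0.04764998 -0.63287573]
60.144401797209326 [ 0.84950857 -0.21388466  0.09038088] 14.7167
15.925
```

View pics/c7.png

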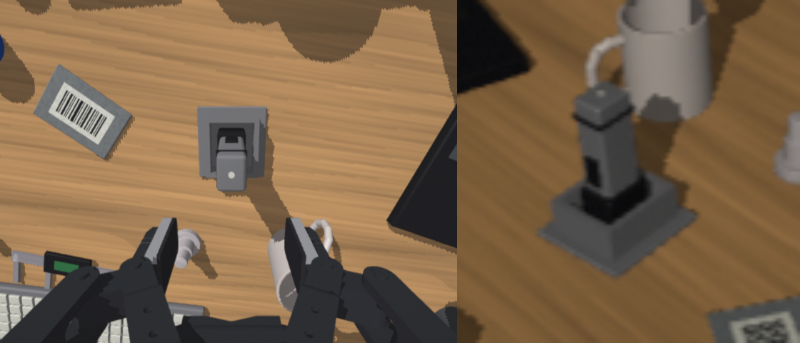

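Run:
```python
from h import *
q=solve_ik([457,-255,119],[180,0,-30]);print(np.round(q)); print(np.round(solve_ik([457,-255,119],[180,0,45])))
goto([480,-240,260],[180,0,-30]); p=pose(); print(p)
im=get_image("wrist"); cv2.imwrite("pics/w8.png",im[:,:,::-1])
np.save("w8.npy",np.r_[p[0],p[1]])
print([(round(d["score"],2),np.round(d["extent"])) for d in spot_in("cap_center","wrist")][:4])
print(get_obs()["t"])
# scene/side crops for cap top
s=cv2.imread("pics/scene0.png")[225:325,130:230];d=cv2.imread("pics/side0.png")[285:395,315:425]
```

```text
[-37.   7. 111.  -0.  61.  -7.]
[-37.   7. 111.  -0.  61. -82.]
(array([ 480.27298912, -239.35587288,  259.83859732]), array([-1.79975239e+02,  1.54555676e-02, -2.99244573e+01]))
[(0.92, array([307., 257.,  73.,  81.])), (0.9, array([428., 294.,  58.,  58.])), (0.88, array([241.,  64.,  61.,  65.])), (0.61, array([176., 256.,  60.,  60.]))]
17.7
```

View pics/w8.png

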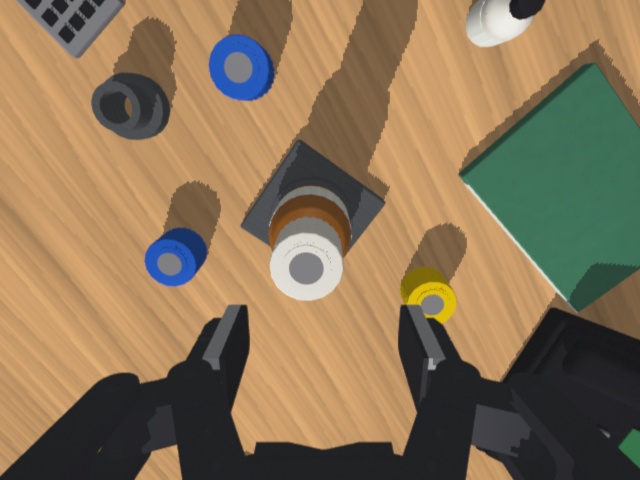

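Run:
```python
from h import *
w=np.load("w8.npy");p=(w[:3],w[3:])
im=cv2.imread("pics/w8.png")
hsv=cv2.cvtColor(im,cv2.COLOR_BGR2HSV)
m=((hsv[:,:,1]<40)&(hsv[:,:,2]>165)).astype(np.uint8); m[:, :260]=0;m[:,355:]=0;m[:225]=0;m[305:]=0
n,l,st,ce=cv2.connectedComponentsWithStats(m); i=1+np.argmax(st[1:,4]); print(st[i],ce[i])
c=max(cv2.findContours((l==i).astype(np.uint8),0,1)[0],key=len); print(cv2.fitEllipse(c), cv2.minEnclosingCircle(c))
th=np.arange(0,360,5)*np.pi/180
for nm,px in [("disc",(306,268)),("ell",cv2.fitEllipse(c)[0])]: print(nm,atz("wrist",px,151,p))
A=(175.4,238.3);B=(369.3,304)
print(tri([ray("scene",A),ray("side",B)]),atz("scene",A,151),atz("side",B,151), tri([ray("scene",A),ray("side",B),ray("wrist",(306,267.5),p)]))
X=atz("wrist",(306,267.5),151,p)
for q in P("wrist",[X+[26*np.cos(t),26*np.sin(t),0] for t in th],p): cv2.circle(im,tuple(int(round(v)) for v in q),1,(0,0,255),-1)
cv2.imwrite("pics/c8.png",cv2.resize(im[200:320,246:366],(600,600)))
```

```text
[ 270  233   73   67 3001] [305.89170277 265.45284905]
((305.8846435546875, 266.0061340332031), (66.243896484375, 72.15177154541016), 94.61239624023438) ((305.8830871582031, 265.61492919921875), 36.516265869140625)
disc [ 457.17108196 -253.4233719   151.        ]
ell [ 457.86479312 -252.10183846  151.        ]
[ 456.32711473 -254.87413996  151.78863942] [ 455.48231178 -254.69146458  151.        ] [ 456.95048149 -254.22305717  151.        ] [ 456.72836929 -254.1514099   151.05228184]
```

View pics/c8.png

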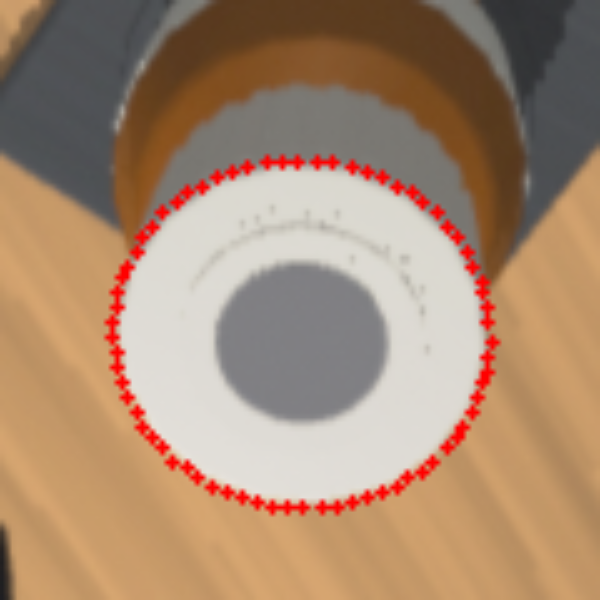

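Run:
```python
from h import *
grip(85)
X=(457.2,-253.5)
z=138-grasp_offset
goto([*X,200],[180,0,-30])
move_l([*X,z+10],speed=120); move_l([*X,z],speed=40)
o=get_obs();print(o["tcp_pos"],o["wrist_force"],o["moment"])
im=get_image("wrist"); cv2.imwrite("pics/w9.png",im[:,:,::-1])
grip(48,100)
o=get_obs();print(o["grip_width"],o["tcp_pos"],o["wrist_force"],o["moment"],o["t"])
im=get_image("wrist"); cv2.imwrite("pics/w10.png",im[:,:,::-1])
cv2.imwrite("pics/c10.png",cv2.resize(np.hstack([cv2.imread("pics/w9.png"),cv2.imread("pics/w10.png")]),(800,300)))
```

```text
[ 456.96816309 -253.33200738  119.01815239] [0.1042644  0.06463609 0.38679773] [-0.02300622 -0.0190692   0.02763808]
49.688309687623885 [ 457.39397246 -253.66570426  119.90007816] [-0.70388227  0.40829904  2.10111529] [0.05392806 0.13845948 0.04936219] 20.0667
```

View pics/c10.png

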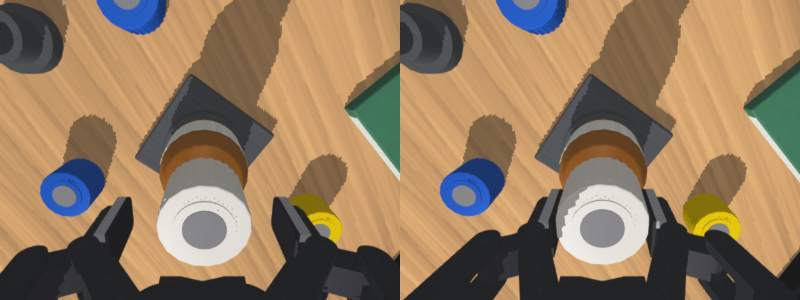

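Run:
```python
from h import *
p=pose(); print(P("wrist",[[457.2,-253.5,151]],p), atz("wrist",(324.5,364),151,p))
im=cv2.imread("pics/w10.png")
for q in P("wrist",[[457.2+26*np.cos(t),-253.5+26*np.sin(t),151] for t in np.arange(0,6.3,.1)],p): cv2.circle(im,tuple(int(round(v)) for v in q),1,(0,0,255),-1)
cv2.imwrite("pics/c11.png",cv2.resize(im[280:480,220:430],(630,600)))
```

```text
[[325.68693603 365.78962463]] [ 457.21038241 -252.68777769  151.        ]
```

View pics/c11.png

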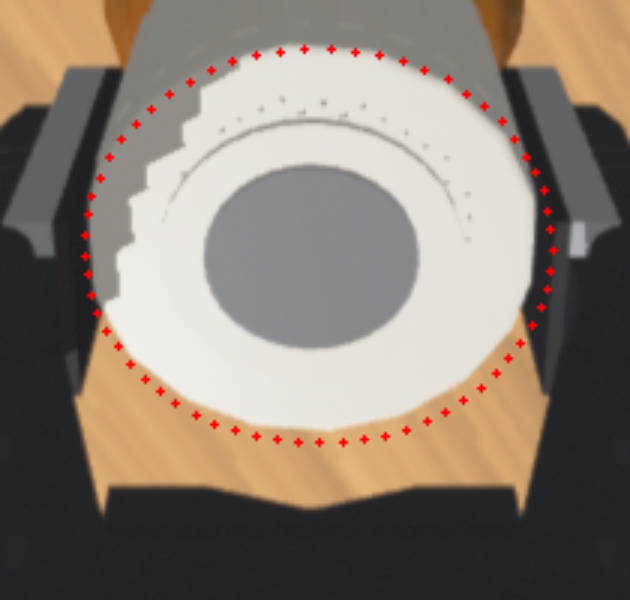

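Run:
```python
from h import *
f=lambda:(lambda o:print(o["tcp_pos"].round(2),o["ee_rot"].round(2),o["wrist_force"].round(2),o["moment"].round(2),round(o["grip_width"],2),o["t"]))(get_obs())
X=(457.2,-253.5)
move_l([*X,112.3],speed=15); wait(.3); f()
im=get_image("wrist"); cv2.imwrite("pics/w12.png",im[280:480,220:430,::-1])
```

```text
[ 457.48 -253.69  113.66] [ 1.7999e+02 -2.0000e-02 -2.9990e+01] [-2.71  2.4  10.49] [ 0.31  0.51 -0.01] 50.28 21.0333
```

View pics/w12.png

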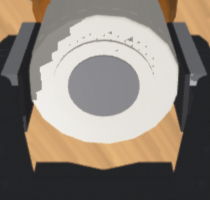

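Run:
```python
from h import *
f=lambda:(lambda o:print(o["tcp_pos"].round(2),o["ee_rot"].round(2),o["wrist_force"].round(2),o["moment"].round(2),round(o["grip_width"],2),o["t"]))(get_obs())
X=(457.2,-253.5)
move_l([*X,111.7],speed=10); wait(.2); f()
for y in (-22,-14):
    move_l([*X,111.7],[180,0,y],speed=20); f()
```

```text
[ 457.45 -253.73  113.15] [ 1.7999e+02 -1.0000e-02 -2.9990e+01] [-2.71  2.01  9.42] [0.34 0.53 0.05] 49.49 21.5333
[ 458.4  -254.32  113.61] [ 1.7996e+02 -1.6000e-01 -2.1970e+01] [-2.95  1.69 10.66] [ 0.23  0.32 -0.01] 49.84 21.825
[ 458.85 -254.62  113.82] [179.91  -0.23 -13.98] [-0.82  1.11  9.5 ] [0.2  0.16 0.03] 49.56 22.1167
```

Run:
```python
from h import *
f=lambda:(lambda o:print(o["tcp_pos"].round(2),o["ee_rot"].round(2),o["wrist_force"].round(2),o["moment"].round(2),round(o["grip_width"],2),o["t"]))(get_obs())
X=(457.2,-253.5)
for y in (-4,6,16,26,34,41):
    move_l([*X,111.2],[180,0,y],speed=20); f()
wait(.3); f()
im=get_image("wrist"); cv2.imwrite("pics/w13.png",im[:,:,::-1])
```

```text
[ 459.23 -254.82  113.55] [179.85  -0.26  -3.99] [-1.7   0.56 10.35] [ 0.14  0.03 -0.01] 49.96 22.4417
[ 459.43 -254.97  113.68] [179.79  -0.25   6.01] [-0.42  1.43  9.7 ] [0.14 0.11 0.03] 49.54 22.7667
[ 459.51 -254.99  113.71] [179.74  -0.22  16.01] [ 0.22  0.48 10.79] [0.11 0.01 0.03] 49.75 23.0917
[ 459.57 -255.04  113.75] [179.69  -0.18  26.01] [ 0.05  1.11 10.  ] [ 0.03 -0.01  0.01] 49.98 23.4167
[ 459.57 -255.03  113.72] [ 1.7967e+02 -1.4000e-01  3.4010e+01] [0.63 0.45 9.07] [0.12 0.   0.01] 49.66 23.7083
[ 459.62 -255.08  113.75] [ 1.7965e+02 -9.0000e-02  4.1020e+01] [-0.05  0.3  10.58] [0.12 0.03 0.09] 49.74 23.9833
[ 459.59 -255.05  113.73] [ 1.7966e+02 -9.0000e-02  4.1000e+01] [0.31 0.24 9.75] [ 0.04 -0.01  0.06] 49.91 24.2833
```

View pics/w13.png

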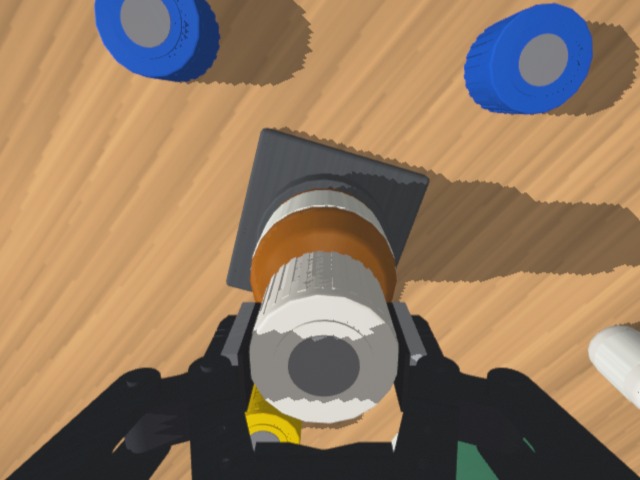

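Run:
```python
from h import *
import sys
f=lambda:(lambda o:(print(o["tcp_pos"].round(2),o["wrist_force"].round(2),o["moment"].round(2),round(o["grip_width"],2),o["t"]),o)[1])(get_obs())
X=(459.0,-254.7)
for z in (117,121,125,130):
    move_l([*X,z],[180,0,41],speed=25); o=f()
    if o["wrist_force"][2]<-8: print("held"); sys.exit()
im=get_image("wrist"); cv2.imwrite("pics/w14.png",im[:,:,::-1])
```

```text
[ 459.78 -255.21  117.92] [-0.9   0.27  5.53] [0.13 0.12 0.01] 49.87 24.7333
[ 458.56 -254.41  120.4 ] [ 0.57  0.04 -1.77] [0.01 0.02 0.02] 49.93 25.0417
[ 458.96 -254.69  124.96] [-0.32  0.37  0.06] [ 0.05 -0.04 -0.01] 50.29 25.35
[ 459.23 -254.89  130.37] [ 0.07 -0.21 -0.96] [-0.04 -0.04 -0.01] 49.99 25.7
```

Run:
```python
from h import *
X=(459.2,-254.8)
move_l([*X,203.5],[180,0,41],speed=70); wait(.5)
o=get_obs();print(o["tcp_pos"],o["ee_rot"],o["wrist_force"],o["moment"],o["grip_width"],o["t"])
for c in ["wrist","scene","side"]:
    im=get_image(c); cv2.imwrite(f"pics/{c}15.png",im[:,:,::-1])
s=cv2.imread("pics/scene15.png");d=cv2.imread("pics/side15.png")
out=[]
for c,(x,y) in [("scene",(120,200)),("side",(305,250))]:
    im=cv2.imread(f"pics/{c}15.png")[y:y+130,x:x+130]; im=cv2.resize(im,(400,400),interpolation=2)
    for z,col in((135,(0,255,0)),(195,(0,0,255))):
        q=(P(c,[[458,-254,z]])[0]-[x,y]+.5)*400/130; cv2.circle(im,tuple(int(v) for v in q),3,col,-1)
    out.append(im)
cv2.imwrite("pics/c15.png",np.hstack(out))
```

```text
[ 459.200945   -254.79499298  203.45180543] [-1.79995674e+02 -2.97115119e-04  4.09991282e+01] [0.59857841 0.04947612 0.09539421] [ 0.00148565  0.01202586 -0.02180441] 50.04224111592735 27.45
```

View pics/c15.png

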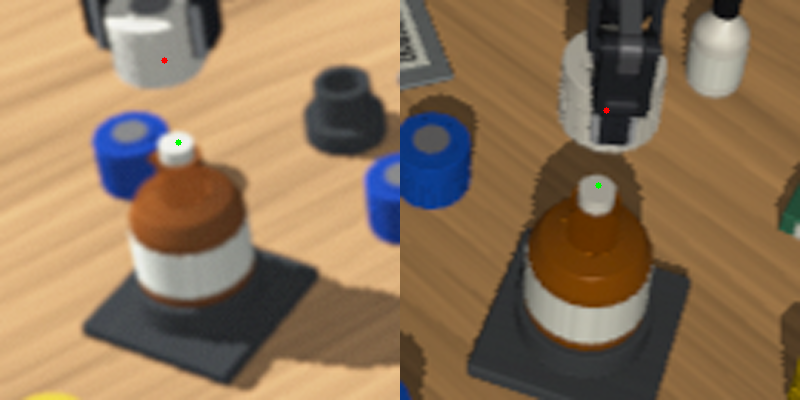

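View pics/scene15.png

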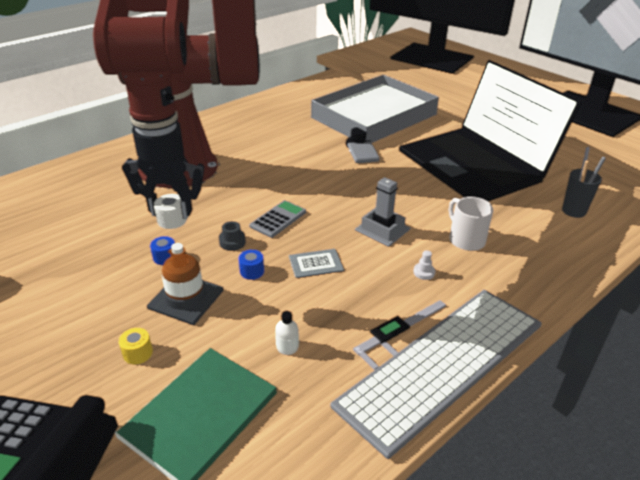

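View pics/wrist15.png

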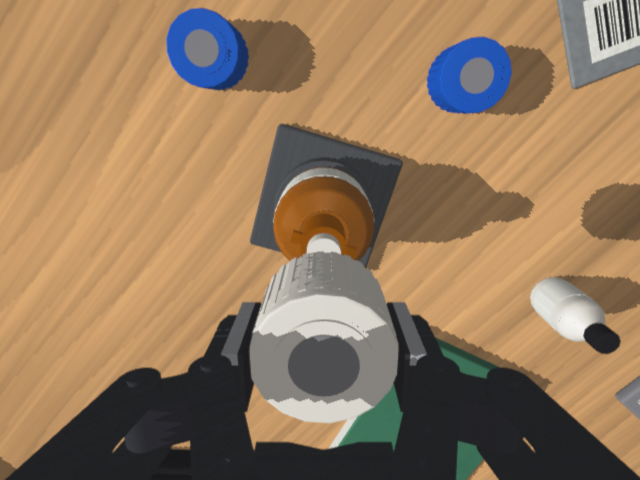

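Run:
```python
from h import *
out=[]
T=np.arange(0,6.3,.08)
for c,(x,y) in [("scene",(130,180)),("side",(320,240))]:
    im=cv2.imread(f"pics/{c}15.png")[y:y+100,x:x+100]; im=cv2.resize(im,(400,400),interpolation=2)
    for z,r,col in((135,9,(0,255,0)),(195,26,(0,0,255)),(235,26,(255,0,0))):
        for q in P(c,[[459.2+r*np.cos(t),-254.8+r*np.sin(t),z] for t in T]):
            q=(q-[x,y]+.5)*4; cv2.circle(im,tuple(int(v) for v in q),1,col,-1)
    out.append(im)
cv2.imwrite("pics/c16.png",np.hstack(out))
```

```text
(no output)
```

View pics/c16.png

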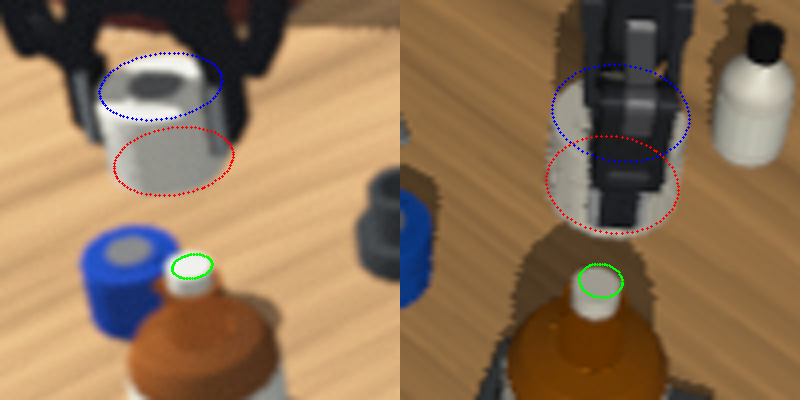

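Run:
```python
from h import *
out=[]
T=np.arange(0,6.3,.08)
def draw(k,X,zs,offs,name,tilt=(0,0)):
    out=[]
    for c,(x,y) in zip(("scene","side"),offs):
        im=cv2.imread(f"pics/{c}{k}.png")[y:y+60,x:x+60]; im=cv2.resize(im,(400,400),interpolation=2)
        for z,r,col in zip(zs,(26,26),((0,0,255),(255,0,0))):
            for q in P(c,[[X[0]+r*np.cos(t),X[1]+r*np.sin(t),z] for t in T]):
                q=(q-[x,y]+.5)*400/60; cv2.circle(im,tuple(int(v) for v in q),1,col,-1)
        out.append(im)
    cv2.imwrite(name,np.hstack(out))
draw(0,(457.2,-253.7),(111,151),((147,220),(338,282)),"pics/c17.png")
draw(15,(459.2,-254.8),(195,235),((142,185),(338,247)),"pics/c18.png")
```

View pics/c17.png

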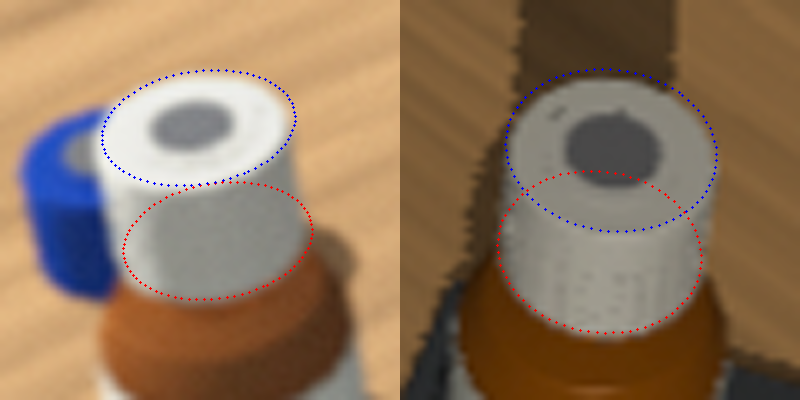

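View pics/c18.png

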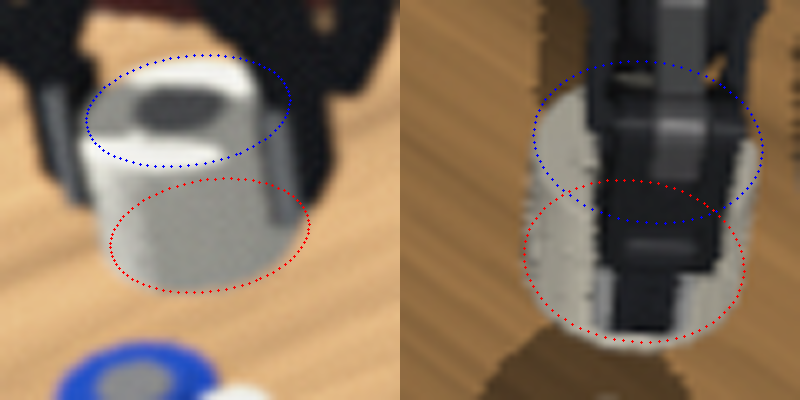

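Run:
```python
from h import *
o=get_obs();print(o["tcp_pos"],np.abs(o["qvel"]).max(),o["grip_width"],o["t"])
sign_off()
```

```text
[ 459.21938924 -254.81194466  203.53472787] 0.11807558725809744 49.94440493019045 27.6
the job is handed in; nothing more can be done
```

I booked out the bottle and opened it, and handed the job in at 27.6 s of the 64 s allowed. The sign-off reports no verdict.

1. **Scan:** I took the scanner from its stand and held its window about 60 mm above the barcode's middle for about 1.6 s. I then stood it back in its stand, and pictures afterwards show it upright in the pocket.
2. **Cap:** I pressed the white cap down and turned it about 71° anticlockwise. It lifted with no pull-back force, so the catch was clear.
3. **End pose:** The gripper still holds the cap, still and upright over the bottle. Its underside is about 60 mm above the mouth, and the jaws were steady at 50 mm.

- **Press depth:** I estimated about 6 to 6.5 mm, from a push of about 10 N and a tool drop of about 6 mm. That is a little under the 7 mm asked, but the cap turned without resistance.
- **Image offset:** In the last side and scene pictures the cap sat 1 to 2 pixels off where I projected it. The still-locked cap showed a similar offset in the first pictures, so I took this as camera calibration error rather than tilt.

Nothing else looks moved in the last scene picture.

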